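# Make room in a tight row of slide cases and slot one more in

### The job

Put the slide case that stands alone on the bench away in the tray, between the two tall cases: first part the row there by pushing its halves gently outwards, as far as their sprung end stops where needed, then slide the case down into the gap until it stands upright on the tray floor like the others. Keep the four cases of the row standing in the tray, never squeeze or press them hard (they hold glass) nor drop the new one in, and leave everything else on the bench alone.

Things in the scene. Friction and masses are not known exactly. Their poses are not given: they have to be found in the camera images.
- tray: Aluminium tray, 74 (own x) x 290 (own y) mm, fixed to the bench. Origin at the centre of its underside, y along the row, z up. Floor 8 mm above the origin; along each long side a lip 8 mm above the floor, 66 mm apart inside. On it stand, towards +y: an end stop, low case a, tall case a, tall case b, low case b, an end stop; the four cases tight together.
- tray_floor (a point): Centre of the tray floor's top. The end stops are set by hand and not measured: from trial to trial both shift together along the row by up to 14 mm either way. Their pads are always 165 mm apart, so the free room (36 mm in all, 0 to 36 mm at one end) takes the fifth case with about 5 mm to spare, once both halves of the row are pushed out to their stops.
- tall_a_mid (a point): White plastic slide case standing on edge in the tray: 60 deep (own x) x 32 thick (own y, along the row) x 100 mm high, 0.08 to 0.17 kg. The tall case on the -y side. Half a row slides at 1 to 3 N and stays where it is pushed; at the stop the force rises further. Origin at its centre, half-way up; own axes as the tray's.
- tall_b_mid (a point): White plastic slide case standing on edge in the tray: 60 deep (own x) x 32 thick (own y, along the row) x 100 mm high, 0.08 to 0.17 kg. The tall case on the +y side. Cases squeezed along the row by over 20 N break: stop at 7 to 10 N. Origin at its centre, half-way up; own axes as the tray's.
- low_a_mid (a point): White plastic slide case standing on edge in the tray: 60 deep (own x) x 32 thick (own y, along the row) x 76 mm high, 0.08 to 0.17 kg. On the -y side of tall case a, next to an end stop: a steel block, 60 wide, 56 high, with a black rubber pad on springs (2 N per mm, 14 mm travel) that springs back. Origin at its centre, half-way up; own axes as the tray's.
- low_b_mid (a point): White plastic slide case standing on edge in the tray: 60 deep (own x) x 32 thick (own y, along the row) x 76 mm high, 0.08 to 0.17 kg. On the +y side of tall case b, next to the other, equal end stop. Origin at its centre, half-way up; own axes as the tray's.
- newcase_mid (a point): The slide case to be put away, the same kind: 60 (own x) x 32 (own y) x 90 mm high, 0.08 to 0.17 kg, standing upright alone on the bench to the left or the right of the tray, its edges at the foot rounded to 5 mm. It may press on a neighbour with no more than 25 N. Origin at its centre, half-way up (45 mm above its foot).
- bottle: Amber bottle, 54 mm wide, 115 mm high, on the other side of the tray. Leave alone. Origin under its centre.
- jar: White jar, 60 mm wide, 65 mm high. Leave alone. Origin under its centre.
- dishes: Stack of glass dishes, 90 mm wide, 37 mm high, on the robot's side of the tray. Leave alone. Origin under its centre.
- loupe: Black eye loupe, 44 mm wide, 35 mm high. Leave alone. Origin under its centre.
- spatula: Steel spatula lying beyond the tray, 170 mm long. Leave alone.
- beaker: Glass beaker, 60 mm wide, 70 mm high. Leave alone. Origin under its centre.
Not all that is in view belongs to the job. What is shaped like the part that bears tall_b_mid but purple or red is not meant.

How it is judged (in metres and radians):
On the way:
1. the two tall cases have been parted by nearly a case's thickness (horizontal distance between tall_a_mid and tall_b_mid above 0.06 m), for 0.2 s.
At the end, for the whole second after the job is handed in: New case at rest between the tall cases (within 42 mm of each, centre to centre), foot within 3 mm of the tray floor, within 6 mm of its centre line, upright to 0.06 rad, square to 0.12 rad; the other four on the floor (4 mm), within 8 mm of the centre line, upright to 0.08 rad (horizontal distance between newcase_mid and tall_a_mid below 0.042 m and horizontal distance between newcase_mid and tall_b_mid below 0.042 m and z of newcase_mid in the frame of tray between 0.05 and 0.056 m and x of newcase_mid in the frame of tray between -0.006 and 0.006 m and angle between newcase_mid's own z axis and vertical below 0.06 rad and angle between the x axis of newcase_mid and the x axis of tray, either way round below 0.12 rad and linear speed of newcase below 0.02 m/s and angle between each of low_a_mid, tall_a_mid, tall_b_mid, low_b_mid's own z axis and vertical below 0.08 rad and z of each of low_a_mid, low_b_mid in the frame of tray below 0.05 m and x of low_a_mid in the frame of tray between -0.008 and 0.008 m and z of each of tall_a_mid, tall_b_mid in the frame of tray below 0.062 m and x of tall_a_mid in the frame of tray between -0.008 and 0.008 m and x of tall_b_mid in the frame of tray between -0.008 and 0.008 m and x of low_b_mid in the frame of tray between -0.008 and 0.008 m); the robot touches nothing.
It fails at once if the cases in the row are squeezed together, or against an end stop, with more than 20 N (contact force between tall_a and low_a above 20 N or contact force between tall_b and low_b above 20 N).
It fails at once if the new case presses on one of the tall cases with more than 25 N (contact force between newcase and tall_a above 25 N or contact force between newcase and tall_b above 25 N).
It fails at once if the new case is dropped or rammed onto the tray (more than 45 N) (contact force between newcase and tray above 45 N).
It fails at once if one of the four cases of the row is lifted more than 15 mm out of the tray or tipped by more than 0.4 rad (z of any of low_a_mid, low_b_mid in the frame of tray above 0.061 m or z of any of tall_a_mid, tall_b_mid in the frame of tray above 0.073 m or angle between any of low_a_mid, tall_a_mid, tall_b_mid, low_b_mid's own z axis and vertical above 0.4 rad).
It fails at once if a bystander is moved more than 30 mm (distance of any of bottle, jar, dishes, loupe, spatula, beaker from where it was at the start of the episode above 0.03 m).
It also fails if it takes over 70 s, if anything falls off the work surface, if the arm or the gripper's body presses on something with over 40 N, if the wrist force passes 120 N, or if a joint passes its speed limit or range.

### The arm

A 6-joint arm with a two-finger parallel gripper is mounted at the origin on the work surface. World frame = base frame: x ahead of the robot, y to its left, z up, the work surface at z = 0. Lengths are in mm, angles in rad, forces in N, time in s.
With the tool pointing down it reaches from about 300 to 850 mm from the base axis. Payload 4.2 kg.
Tool frame: the origin (TCP) lies at the very end of the fingers, on their centre line; the grasp point (between the pads) lies 19 mm behind it; z points along the fingers, y is the line along which they close (so a half turn about z gives the same grasp; the last joint's range is limited). The gripper opens to 91 mm and grips with 3 to 60 N. Pads are 32 mm wide; open, the fingers measure 118 mm over their backs; the gripper's body (76 mm by 178 mm) begins 60 mm behind the grasp point.
Start: joints at [1.181, 0.32, 1.565, -0, 1.257, -0.02], TCP at [207.825, 536.145, 213.976] pointing down, gripper open.
Joint ranges: [-3.11, 3.11], [-0.84, 2.01], [0.21, 2.61], [-1.34, 4.49], [0.05, 2.63], [-2.56, 2.56]. Speed limits (rad/s): [2.57, 2.57, 3.14, 3.14, 3.14, 3.14].

### API

Orientations are given as a rotation vector (axis times angle).
In Python, from station import * gives the robot as it stands.
- The arm moves only by the tool move_arm, never from a script. Its arguments are lists of equal length, an entry for each row: "turn": the turn, a rotation vector about the world's x, y, z in rad, a list of three; "delta_pos": the shift along the world's x, y, z in mm, a list of three; "grip": the opening, from -1 (shut) to 1 (fully open). A call has 1 to 5 rows; each row is the pose to reach, as a shift and turn from the pose commanded when the call began; what a row does not reach only later rows make up. A row lasts 1/8 s, in which the tool goes at most 62.5 mm and 10.7 degrees, less where a joint would pass 70% of its speed; a pose out of reach is approached as far as the arm can. A call with a gripper value outside its range is refused whole. The fingers move at their own pace and stop on an object; "grip_force" is the grip in N (left out, the last holds). Time passes only in rows, so rows that repeat a pose let the fingers close. It gives the time, the measured TCP pose, the force, the opening and the grip force at its end, in the units of the state.
- read_state(): the state, without advancing time (a new reading comes with each control period).
- camera(name): name is "scene" or "top" or "wrist"; returns the picture (384x512x3 uint8, red, green, blue); there is no depth.
- calibration(name): a dict with "fx", "fy", "cx", "cy" (pixels), "rvec" (rotation vector, rad) and "tvec" (3), from world to camera coordinates, as OpenCV has them. Camera axes: x right, y down, z forward; pixel columns grow to the right and rows downward; lengths in mm; the calibration is good to about 2 mm. A picture is of the moment at which its call begins: read the wrist's pose just before it. calibration takes no time and is no camera call; for the wrist camera it gives the pose at the moment of the call.
- job_done(): hands the job in; it is judged then, once.
The state is a dict: "t": time; "q": joint angles; "dq": joint speeds; "effort": joint torques, N m; "position": TCP position; "orientation": TCP orientation; "contact_force": force on the tool from outside, world axes, zero at the start; "wrist_torque": the same for the moment, N m; "opening": opening from 0.0 (shut) to 1.0 (fully open); "grasp_force": force on a finger pad.
Only numpy, scipy, OpenCV 4.12 (cv2) and the standard library are available. Lean on these libraries where they do the work, as an engineer would, in place of code of your own. Each camera call takes 0.05 s, during which the arm holds its last target. There are 200 camera calls.

## Working session

There is one attempt and no reset: what is moved stays moved. The work goes in short steps, Python scripts to look and compute and a tool call to move; the robot and the scene stay as the last step left them, time stands still between calls to the robot, and variables do not carry over. Pictures are saved under pics/ and viewed, at most 10 in all, crops included, and the job is handed in when it is done.

Besides the shell and the picture viewer there is one more tool, called after ">>>" in YAML: its name, and indented under it one key for each argument. move_arm: Moves the arm, as the interface text tells. Its arguments: {"type":"object","properties":{"turn":{"type":"array","items":{"type":"array","items":{"type":"number"}}},"delta_pos":{"type":"array","items":{"type":"array","items":{"type":"number"}}},"grip":{"type":"array","items":{"type":"number"}},"grip_force":{"type":"number"}},"required":["turn","delta_pos","grip"]}

```bash
mkdir -p pics; python3 - <<'E'
from station import *
import cv2,numpy as np
s=read_state();print(s)
for n in("top","scene"):
    im=camera(n);cv2.imwrite(f"pics/{n}0.png",cv2.cvtColor(im,cv2.COLOR_RGB2BGR));np.save(f"{n}0.npy",im);print(n,calibration(n))
    
E
```

```text
{'t': 0.0, 'q': array([ 1.18100075e+00,  3.20293434e-01,  1.56567736e+00, -9.35253499e-06,
        1.25738803e+00, -1.99874072e-02]), 'dq': array([-0.00073302, -0.00116002,  0.00037392, -0.00119499, -0.00090787,
        0.00080526]), 'effort': array([-1.78258699e-03, -4.12461197e+01, -2.31968951e+01,  7.25391484e-02,
        4.56801255e-02, -1.19858910e-04]), 'position': array([207.62961064, 535.66319231, 213.1200497 ]), 'orientation': array([-5.77519740e-01, -3.08769574e+00,  2.71880269e-03]), 'contact_force': array([-0.2039328 ,  0.14659629,  0.56325577]), 'wrist_torque': array([ 0.00239919, -0.01905102, -0.07506886]), 'grasp_force': 0.0, 'opening': 1.0022009485752807}
top {'fx': 378.4789776813946, 'fy': 378.4789776813946, 'cx': 258.057781578293, 'cy': 191.70615776120772, 'rvec': array([ 2.05612192, -2.18090138,  0.22406641]), 'tvec': array([ 23.42080813, 581.52189932, 995.82147937])}
scene {'fx': 401.3277233346534, 'fy': 401.3277233346534, 'cx': 261.15533221667823, 'cy': 192.69176921249544, 'rvec': array([ 0.95516389,  2.57888201, -0.95920178]), 'tvec': array([ 436.96353326, -222.61075948, 1290.11666759])}
```

View pics/top0.png

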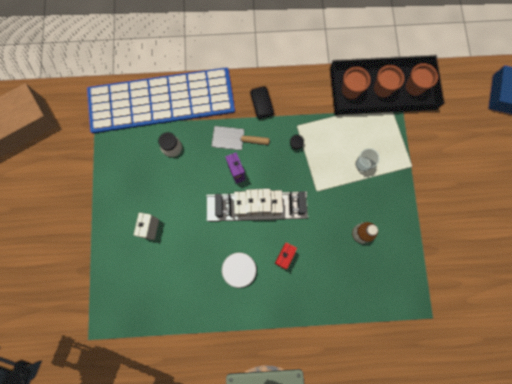

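View pics/scene0.png

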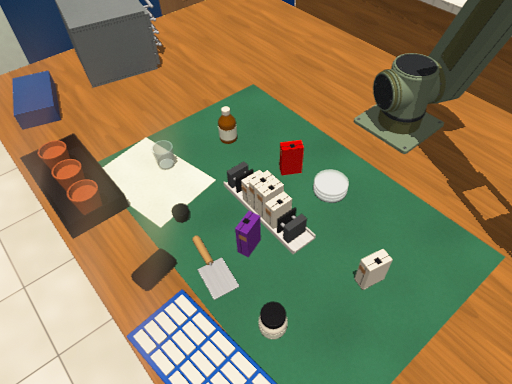

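The top view shows the tray at about (257,206) px, the new case alone at (146,226), and decoys in red (286,256) and purple (236,165). I'll enlarge both areas.

```bash
cat > h.py <<'E'
import numpy as np,cv2
from scipy.spatial.transform import Rotation as R
def ray(c,px,z):
    Rm=cv2.Rodrigues(c['rvec'])[0];o=-Rm.T@c['tvec']
    d=Rm.T@np.array([(px[0]-c['cx'])/c['fx'],(px[1]-c['cy'])/c['fy'],1.])
    return o+d*(z-o[2])/d[2]
def proj(c,P):
    return cv2.projectPoints(np.atleast_2d(np.float64(P)),c['rvec'],c['tvec'],np.array([[c['fx'],0,c['cx']],[0,c['fy'],c['cy']],[0,0,1]]),None)[0][:,0]
E
python3 - <<'E'
from station import *
from h import *
im=np.load("top0.npy")[:,:,::-1]
a=cv2.resize(im[180:255,125:325],None,fx=4,fy=4,interpolation=cv2.INTER_CUBIC)
sc=np.load("scene0.npy")[:,:,::-1]
b=cv2.resize(sc[155:295,215:400],None,fx=4,fy=4,interpolation=cv2.INTER_CUBIC)[:,:800]
cv2.imwrite("pics/crop.png",a)
c=calibration("top")
for n,p in dict(tl=(207,194),tr=(307,192),bl=(207,221),br=(307,219)).items(): print(n,ray(c,p,0).round())
g=cv2.inRange(np.ascontiguousarray(im),(150,150,150),(255,255,255))
n,l,st,ce=cv2.connectedComponentsWithStats(g[180:255,125:325])
for i in range(1,n):
    if st[i,4]>15: print(st[i],ce[i]+[125,180],ray(c,ce[i]+[125,180],90).round())
print(calibration("wrist"))
E
```

```text
tl [596. 139.   0.]
tr [ 585. -156.    0.]
bl [516. 141.   0.]
br [ 505. -149.    0.]
[189   0  11  11 102] [319.29411765 184.35294118] [ 586. -178.   90.]
[ 106    9   60   29 1081] [260.27012026 201.07493062] [550. -15.  90.]
[168  13   4   7  17] [294.58823529 194.94117647] [ 561. -108.   90.]
[ 82  15  12  26 218] [210.79816514 208.09174312] [538. 119.  90.]
[97 14  6  5 23] [224.7826087  195.86956522] [569.  80.  90.]
[168  22   4  10  28] [294.82142857 205.85714286] [ 531. -107.   90.]
[  9  33  17  24 264] [142.11742424 224.51893939] [505. 302.  90.]
[169  34   6   4  16] [296.125 215.75 ] [ 504. -108.   90.]
[101  36   7   4  21] [228.47619048 217.76190476] [509.  73.  90.]
[107  73  15   2  25] [238.8 253.6] [414.  50.  90.]
{'fx': 285.1185550902986, 'fy': 285.1185550902986, 'cx': 256.7743957117147, 'cy': 190.99261129468724, 'rvec': array([-2.40859375, -1.65055814, -0.20877791]), 'tvec': array([-573.8821466 ,  -29.53695708,  391.08017275])}
```

View pics/crop.png

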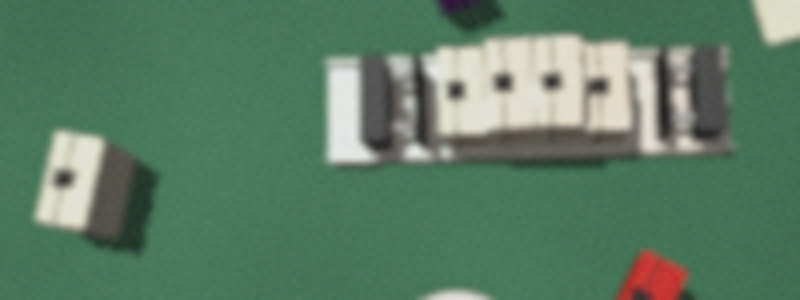

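Row lies almost along world y, centred near (550,-6), tray yaw about -0.04. The new case is at about (505,302). I'll move the wrist camera over them with the tool's closing line turned to x.

>>> move_arm:
  turn:
    - [0,0,-0.18]
    - [0,0,-0.36]
    - [0,0,-0.54]
    - [0,0,-0.72]
    - [0,0,-0.9]
  delta_pos:
    - [40,-35,30]
    - [80,-70,60]
    - [120,-110,80]
    - [160,-150,90]
    - [200,-190,100]
  grip: [1,1,1,1,1]

```text
t: 0.72
position: [408.8, 344.7, 314.1]
orientation: [-1.871, -2.524, 0.0]
contact_force: [0.4, 0.5, 0.1]
opening: 0.999
grasp_force: 0.0
```

>>> move_arm:
  turn:
    - [0,0,-0.17]
    - [0,0,-0.34]
    - [0,0,-0.34]
    - [0,0,-0.34]
    - [0,0,-0.34]
  delta_pos:
    - [20,-40,0]
    - [40,-80,0]
    - [60,-110,0]
    - [60,-110,0]
    - [60,-110,0]
  grip: [1,1,1,1,1]

```text
t: 1.35
position: [467.5, 236.4, 313.7]
orientation: [-2.264, -2.177, 0.001]
contact_force: [-0.9, 0.4, -0.2]
opening: 1.003
grasp_force: 0.0
```

```bash
python3 - <<'E'
from station import *
from h import *
c=calibration("wrist");s=read_state();im=camera("wrist")
np.save("w1.npy",im);np.save("w1c.npy",c,allow_pickle=True);cv2.imwrite("pics/w1.png",im[:,:,::-1])
Rm=cv2.Rodrigues(c['rvec'])[0];print("cam",-Rm.T@c['tvec'],Rm[2],s['position'],s['orientation'],s['q'],s['t'])
E
```

```text
cam [471.11017004 308.14874086 483.95770505] [-0.01140291 -0.25601545 -0.96660543] [467.5077566  236.42351082 313.65335792] [-2.26392564e+00 -2.17702918e+00  7.47004449e-04] [4.45884659e-01 1.91228352e-01 1.49241510e+00 5.77544329e-04
 1.45864048e+00 4.84948964e-01] 1.35
```

View pics/w1.png

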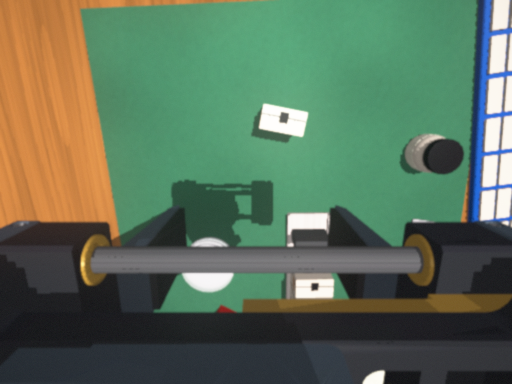

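The wrist view shows the new case's top around (284,120) px. The gripper hides the lower half of the picture. I'll measure the case, then look at the tray from further over.

```bash
python3 - <<'E'
from h import *
im=np.load("w1.npy");c=np.load("w1c.npy",allow_pickle=True).item()
a=im[90:150,245:325]
m=cv2.inRange(a,(170,170,160),(255,255,255));m=cv2.morphologyEx(m,cv2.MORPH_CLOSE,np.ones((7,7)))
k=max(cv2.findContours(m,0,2)[0],key=cv2.contourArea);r=cv2.minAreaRect(k);b=cv2.boxPoints(r)+[245,90]
w=np.array([ray(c,p,90) for p in b]);print(b.round(1),w.round(1),w.mean(0))
for i in range(4):
    d=w[(i+1)%4]-w[i];print(np.linalg.norm(d),np.arctan2(d[1],d[0]))
# tray corner estimate from top-left end seen
for p in((287,213),(330,213)):print(ray(c,p,8))
E
```

```text
[[257.8 128. ]
 [262.9 102.6]
 [308.3 111.7]
 [303.2 137. ]] [[471.3 291.7  90. ]
 [479.2 324.2  90. ]
 [539.2 310.3  90. ]
 [532.6 277.3  90. ]] [505.577369   300.88269547  90.        ]
33.44024141712931 1.330752882289743
61.558844111617645 -0.22785462191307035
33.712951617261304 -1.7697534279758682
62.941057968006895 2.909589393419622
[517.16940708 139.92112817   8.        ]
[592.88391382 136.99935162   8.        ]
```

>>> move_arm:
  turn:
    - [0,0,0]
    - [0,0,0]
    - [0,0,0]
    - [0,0,0]
    - [0,0,0]
  delta_pos:
    - [15,-60,0]
    - [30,-120,0]
    - [45,-180,0]
    - [60,-240,0]
    - [75,-300,0]
  grip: [1,1,1,1,1]

```text
t: 2.02
position: [543.2, -64.4, 314.1]
orientation: [2.262, 2.18, 0.001]
contact_force: [0.9, 0.9, 0.2]
opening: 0.999
grasp_force: 0.0
```

>>> move_arm:
  turn:
    - [0,0,0]
    - [0,0,0]
    - [0,0,0]
  delta_pos:
    - [0,-30,0]
    - [0,-30,0]
    - [0,-30,0]
  grip: [1,1,1]

```text
t: 2.4
position: [542.8, -92.4, 313.9]
orientation: [-2.262, -2.179, -0.001]
contact_force: [-0.9, 0.4, -0.4]
opening: 0.997
grasp_force: 0.0
```

```bash
python3 - <<'E'
from station import *
from h import *
c=calibration("wrist");s=read_state();im=camera("wrist")
np.save("w2.npy",im);np.save("w2c.npy",c,allow_pickle=True);cv2.imwrite("pics/w2.png",cv2.resize(im[0:260,150:450,::-1],None,fx=2.3,fy=2.3))
Rm=cv2.Rodrigues(c['rvec'])[0];print("cam",-Rm.T@c['tvec'],Rm[2],s['position'],s['orientation'],s['t'])
E
```

```text
cam [546.20840418 -20.72752577 484.28723215] [-0.01019593 -0.25537225 -0.96678904] [542.83270716 -92.35636256 313.9322765 ] [-2.26227113e+00 -2.17883704e+00 -8.84995905e-04] 2.4
```

View pics/w2.png

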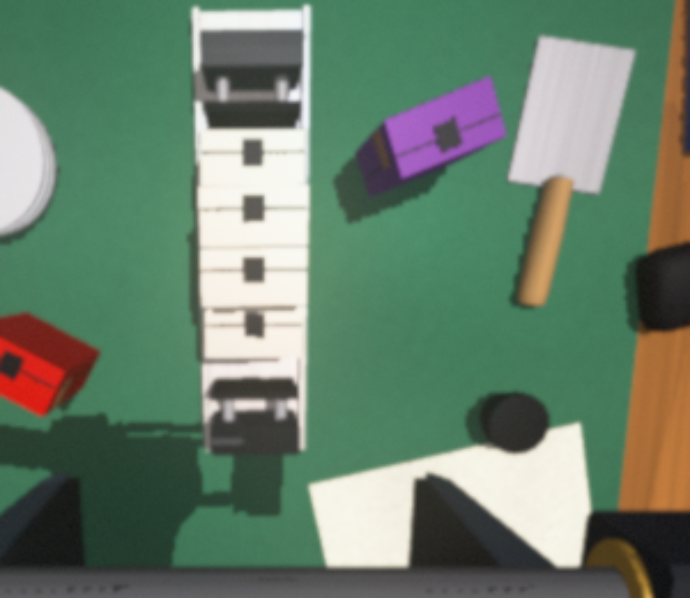

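The view shows the row's four top dots at crop (253,152), (253,208), (253,269) and (254,324). The tray ends are at rows 10 and 452, and the free room seems to be mostly at the -y end.

```bash
python3 - <<'E'
from h import *
c=np.load("w2c.npy",allow_pickle=True).item()
f=lambda x,y,z:print((x,y,z),ray(c,(150+x/2.3,y/2.3),z).round(1))
for q in[(253,152,84),(253,208,108),(253,269,108),(254,324,84)]:f(*q)
print('tray corners');[f(*q) for q in[(193,8,16),(310,8,16),(206,452,16),(304,450,16)]]
print('tall edges');[f(*q) for q in[(198,246,108),(309,246,108),(200,308,108),(308,306,108),(198,186,108),(309,186,108)]]
print('pads');[f(*q) for q in[(253,127,56),(253,378,56)]]
print('purple');[f(*q) for q in[(388,133,90),(398,180,90),(490,77,90)]]
print('red');[f(*q) for q in[(100,350,90),(80,372,90),(70,365,0)]]
E
```

```text
(253, 152, 84) [552.5  41.4  84. ]
(253, 208, 108) [551.1   9.5 108. ]
(253, 269, 108) [550.  -22.5 108. ]
(254, 324, 84) [549.8 -54.8  84. ]
tray corners
(193, 8, 16) [518.7 137.3  16. ]
(310, 8, 16) [592.3 134.6  16. ]
(206, 452, 16) [ 511.5 -153.1   16. ]
(304, 450, 16) [ 584.3 -154.3   16. ]
tall edges
(198, 246, 108) [520.2  -9.1 108. ]
(309, 246, 108) [581.3 -11.4 108. ]
(200, 308, 108) [519.4 -42.7 108. ]
(308, 306, 108) [580.3 -43.8 108. ]
(198, 186, 108) [521.9  21.8 108. ]
(309, 186, 108) [581.7  19.6 108. ]
pads
(253, 127, 56) [553.4  59.6  56. ]
(253, 378, 56) [548.1 -92.3  56. ]
purple
(388, 133, 90) [627.4  47.4  90. ]
(398, 180, 90) [633.5  22.8  90. ]
(490, 77, 90) [682.2  73.3  90. ]
red
(100, 350, 90) [456.8 -66.2  90. ]
(80, 372, 90) [443.4 -79.   90. ]
(70, 365, 0) [413.1 -86.8   0. ]
```

Everything is consistent: the tall cases are at (551,9.5) and (550,-22.5) with tops at 108 mm, and the tray yaw is about -0.03. I'll grip the -y tall case by its x faces above the low cases and push it to -y.

>>> move_arm:
  turn:
    - [0,0,0.01]
    - [0,0,0.01]
    - [0,0,0.01]
    - [0,0,0.01]
    - [0,0,0.01]
  delta_pos:
    - [7,34,-40]
    - [7,69,-90]
    - [7,69,-140]
    - [7,69,-180]
    - [7,69,-180]
  grip: [1,1,1,1,1]

```text
t: 3.08
position: [547.5, -23.1, 131.5]
orientation: [-2.247, -2.188, 0.007]
contact_force: [-0.1, 0.2, 0.7]
opening: 1.001
grasp_force: 0.0
```

>>> move_arm:
  turn:
    - [0,0,0]
    - [0,0,0]
    - [0,0,0]
    - [0,0,0]
    - [0,0,0]
  delta_pos:
    - [0,0,-15]
    - [0,0,-30]
    - [0,0,-46]
    - [0,0,-46]
    - [0,0,-46]
  grip: [1,1,1,0.6,0.5]
  grip_force: 12

```text
t: 3.7
position: [550.1, -25.0, 88.2]
orientation: [2.253, 2.188, 0.001]
contact_force: [-0.1, -0.4, -0.2]
opening: 0.816
grasp_force: 0.0
```

>>> move_arm:
  turn:
    - [0,0,0]
    - [0,0,0]
    - [0,0,0]
    - [0,0,0]
    - [0,0,0]
  delta_pos:
    - [0,0,0]
    - [0,0,0]
    - [0,0,0]
    - [0,0,0]
    - [0,0,0]
  grip: [0.4,0.3,0.2,0.2,0.2]
  grip_force: 12

```text
t: 4.32
position: [549.8, -24.9, 88.4]
orientation: [2.253, 2.189, 0.0]
contact_force: [-1.6, 1.1, 4.3]
opening: 0.657
grasp_force: 12.0
```

>>> move_arm:
  turn:
    - [0,0,0]
    - [0,0,0]
    - [0,0,0]
    - [0,0,0]
    - [0,0,0]
  delta_pos:
    - [0,-2,0]
    - [0,-4,0]
    - [0,-6,0]
    - [0,-8,0]
    - [0,-8,0]
  grip: [0.2,0.2,0.2,0.2,0.2]

```text
t: 4.95
position: [549.6, -32.2, 88.5]
orientation: [-2.253, -2.187, -0.001]
contact_force: [-2.9, 2.8, 7.3]
opening: 0.656
grasp_force: 12.0
```

>>> move_arm:
  turn:
    - [0,0,0]
    - [0,0,0]
    - [0,0,0]
    - [0,0,0]
    - [0,0,0]
  delta_pos:
    - [0,-2,0]
    - [0,-4,0]
    - [0,-6,0]
    - [-0.5,-8,0]
    - [-0.5,-8,0]
  grip: [0.2,0.2,0.2,0.2,0.2]

```text
t: 5.58
position: [549.3, -40.3, 88.3]
orientation: [-2.253, -2.188, -0.002]
contact_force: [-1.9, 1.4, 5.5]
opening: 0.658
grasp_force: 12.0
```

>>> move_arm:
  turn:
    - [0,0,0]
    - [0,0,0]
    - [0,0,0]
    - [0,0,0]
    - [0,0,0]
  delta_pos:
    - [0,-2,0]
    - [0,-4,0]
    - [0,-6,0]
    - [0,-6,0]
    - [0,-6,0]
  grip: [0.2,0.2,0.2,0.2,0.2]

```text
t: 6.2
position: [549.1, -47.0, 87.9]
orientation: [-2.253, -2.189, 0.001]
contact_force: [-2.6, 0.7, 4.3]
opening: 0.66
grasp_force: 12.0
```

```bash
python3 - <<'E'
from station import *
from h import *
s=read_state();print(s['position'],s['contact_force'],s['wrist_torque'])
im=camera("top");np.save("t1.npy",im)
c=calibration("scene");sc=camera("scene")
cv2.imwrite("pics/p1.png",np.vstack([cv2.resize(im[180:230,195:320,::-1],None,fx=6,fy=6,interpolation=2),cv2.resize(sc[160:250,220:370-25,::-1],(750,300) if 0 else (750,280),interpolation=2)]))
E
```

```text
[549.1490703  -46.99780045  87.89482884] [-2.63367983  0.66169091  4.29703318] [0.26753934 0.52372652 0.01426286]
```

View pics/p1.png

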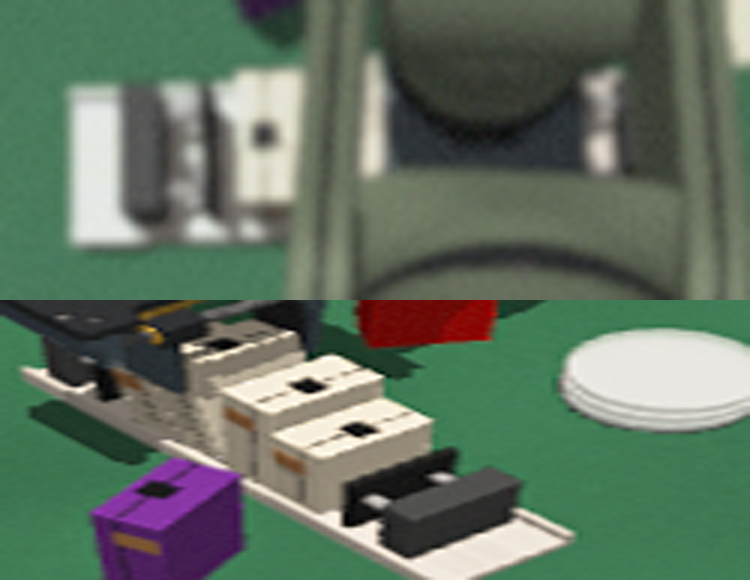

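A gap has opened. The +y pair stands close to its pad and the -y side still has room, so I'll go on to the stop.

>>> move_arm:
  turn:
    - [0,0,0]
    - [0,0,0]
    - [0,0,0]
    - [0,0,0]
  delta_pos:
    - [0,-1.5,0]
    - [0,-3,0]
    - [0,-4,0]
    - [0,-4,0]
  grip: [0.2,0.2,0.2,0.2]

```text
t: 6.8
position: [549.7, -51.1, 87.8]
orientation: [2.253, 2.188, 0.001]
contact_force: [-0.7, 1.2, 0.3]
opening: 0.658
grasp_force: 12.0
```

>>> move_arm:
  turn:
    - [0,0,0]
    - [0,0,0]
    - [0,0,0]
    - [0,0,0]
  delta_pos:
    - [0,-1,0]
    - [0,-2,0]
    - [0,-3,0]
    - [0,-3,0]
  grip: [0.2,0.2,0.2,0.2]

```text
t: 7.3
position: [549.3, -54.1, 87.8]
orientation: [2.253, 2.189, -0.001]
contact_force: [-0.3, 1.1, -1.5]
opening: 0.658
grasp_force: 12.0
```

>>> move_arm:
  turn:
    - [0,0,0]
    - [0,0,0]
    - [0,0,0]
    - [0,0,0]
  delta_pos:
    - [0,-1,0]
    - [0,-2,0]
    - [0,-2,0]
    - [0,-2,0]
  grip: [0.2,0.2,0.2,0.2]

```text
t: 7.8
position: [549.3, -56.0, 87.9]
orientation: [2.253, 2.189, -0.0]
contact_force: [0.7, 0.5, -0.9]
opening: 0.658
grasp_force: 12.0
```

>>> move_arm:
  turn:
    - [0,0,0]
    - [0,0,0]
    - [0,0,0]
    - [0,0,0]
  delta_pos:
    - [0,-1,0]
    - [0,-2,0]
    - [0,-2,0]
    - [0,-2,0]
  grip: [0.2,0.2,0.2,0.2]

```text
t: 8.3
position: [549.3, -57.9, 88.0]
orientation: [2.253, 2.189, 0.0]
contact_force: [-0.0, -0.1, -1.4]
opening: 0.654
grasp_force: 12.0
```

```bash
python3 - <<'E'
from station import *
from h import *
print(read_state()['contact_force'])
sc=camera("scene");np.save("s2.npy",sc)
cv2.imwrite("pics/p2.png",cv2.resize(sc[150:250,215:345,::-1],None,fx=6,fy=6,interpolation=2))
E
```

```text
[-0.02325165 -0.08294155 -1.41305303]
```

View pics/p2.png

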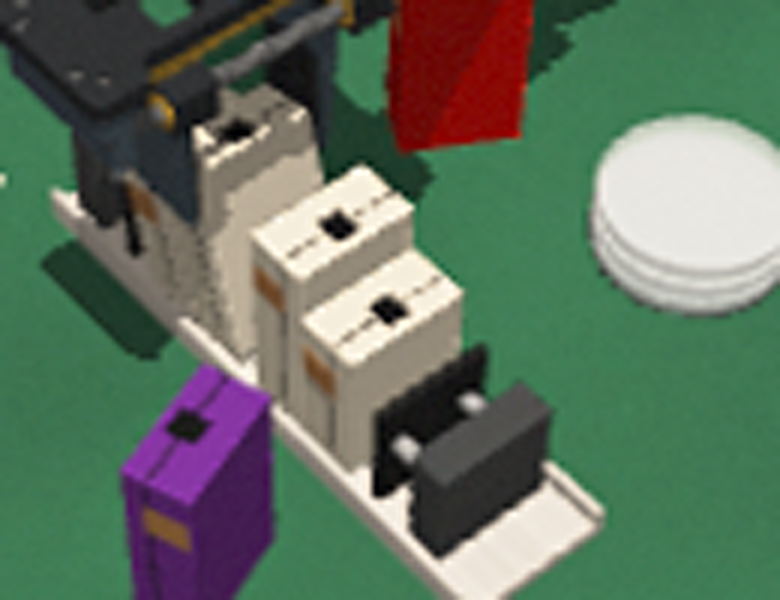

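The gap is now about a case wide and the +y pair stands a few mm from its pad. I'll push on to find the -y stop.

>>> move_arm:
  turn:
    - [0,0,0]
    - [0,0,0]
    - [0,0,0]
    - [0,0,0]
  delta_pos:
    - [0,-1,0]
    - [0,-2,0]
    - [0,-2,0]
    - [0,-2,0]
  grip: [0.2,0.2,0.2,0.2]

```text
t: 8.85
position: [549.3, -59.5, 88.0]
orientation: [-2.253, -2.188, -0.001]
contact_force: [-0.4, 3.1, -1.2]
opening: 0.662
grasp_force: 12.0
```

>>> move_arm:
  turn:
    - [0,0,0]
    - [0,0,0]
    - [0,0,0]
    - [0,0,0]
  delta_pos:
    - [0,-1,0]
    - [0,-2,0]
    - [0,-2,0]
    - [0,-2,0]
  grip: [0.2,0.2,0.2,0.2]

```text
t: 9.35
position: [549.3, -61.1, 88.1]
orientation: [-2.253, -2.188, -0.002]
contact_force: [-0.8, 5.8, 1.4]
opening: 0.662
grasp_force: 12.0
```

The stop is reached: force is rising about 2 N per mm. I'll release and do the same on the +y tall case.

>>> move_arm:
  turn:
    - [0,0,0]
    - [0,0,0]
    - [0,0,0]
    - [0,0,0.0003]
    - [0,0,0]
  delta_pos:
    - [0,0,0]
    - [0,0,0]
    - [0,0,0]
    - [0,0,0]
    - [0,0,15]
  grip: [0.7,0.8,0.9,1,1]

```text
t: 9.98
position: [548.4, -61.9, 102.6]
orientation: [-2.252, -2.188, 0.003]
contact_force: [0.4, 0.2, 0.8]
opening: 1.0
grasp_force: 0.0
```

>>> move_arm:
  turn:
    - [0,0,0]
    - [0,0,0]
    - [0,0,0]
    - [0,0,0]
    - [0,0,0]
  delta_pos:
    - [0,0,30]
    - [1,37,30]
    - [2,75,30]
    - [2,75,30]
    - [2,75,10]
  grip: [1,1,1,1,1]

```text
t: 10.6
position: [553.0, 13.0, 115.0]
orientation: [2.249, 2.187, 0.005]
contact_force: [0.1, -0.3, -0.1]
opening: 1.0
grasp_force: 0.0
```

>>> move_arm:
  turn:
    - [0,0,0]
    - [0,0,0]
    - [0,0,0]
    - [0,0,0]
    - [0,0,0]
  delta_pos:
    - [0,0,-25]
    - [0,0,-25]
    - [0,0,-25]
    - [0,0,-25]
    - [0,0,-25]
  grip: [1,0.7,0.5,0.3,0.2]
  grip_force: 12

```text
t: 11.22
position: [551.9, 13.0, 89.0]
orientation: [2.252, 2.188, 0.002]
contact_force: [-0.2, -1.2, 3.3]
opening: 0.657
grasp_force: 12.0
```

>>> move_arm:
  turn:
    - [0,0,0]
    - [0,0,0]
    - [0,0,0]
  delta_pos:
    - [0,0,0]
    - [0,0,0]
    - [0,0,0]
  grip: [0.2,0.2,0.2]

```text
t: 11.6
position: [551.9, 13.0, 89.0]
orientation: [2.252, 2.188, 0.002]
contact_force: [-1.5, 0.7, 6.0]
opening: 0.658
grasp_force: 12.0
```

>>> move_arm:
  turn:
    - [0,0,0]
    - [0,0,0]
    - [0,0,0]
    - [0,0,0]
  delta_pos:
    - [0,1,0]
    - [0,2,0]
    - [0,2,0]
    - [0,2,0]
  grip: [0.2,0.2,0.2,0.2]

```text
t: 12.1
position: [551.6, 14.6, 88.9]
orientation: [2.252, 2.188, 0.0]
contact_force: [-1.3, -1.7, 5.4]
opening: 0.656
grasp_force: 12.0
```

>>> move_arm:
  turn:
    - [0,0,0]
    - [0,0,0]
    - [0,0,0]
    - [0,0,0]
  delta_pos:
    - [0,1,0]
    - [0,2,0]
    - [0,2,0]
    - [0,2,0]
  grip: [0.2,0.2,0.2,0.2]

```text
t: 12.6
position: [551.3, 16.6, 88.8]
orientation: [2.252, 2.189, -0.001]
contact_force: [-2.3, -0.8, 6.4]
opening: 0.66
grasp_force: 12.0
```

>>> move_arm:
  turn:
    - [0,0,0]
    - [0,0,0]
    - [0,0,0]
    - [0,0,0]
  delta_pos:
    - [0,1,0]
    - [0,2,0]
    - [0,2,0]
    - [0,2,0]
  grip: [0.2,0.2,0.2,0.2]

```text
t: 13.1
position: [551.1, 18.6, 88.7]
orientation: [2.252, 2.189, -0.001]
contact_force: [-1.8, -2.2, 5.4]
opening: 0.656
grasp_force: 12.0
```

>>> move_arm:
  turn:
    - [0,0,0]
    - [0,0,0]
    - [0,0,0]
    - [0,0,0]
  delta_pos:
    - [0,1,0]
    - [0,1,0]
    - [0,1,0]
    - [0,1,0]
  grip: [0.2,0.2,0.2,0.2]

```text
t: 13.6
position: [551.2, 19.6, 88.7]
orientation: [2.252, 2.189, -0.001]
contact_force: [-1.0, -1.2, 5.8]
opening: 0.654
grasp_force: 12.0
```

>>> move_arm:
  turn:
    - [0,0,0]
    - [0,0,0]
    - [0,0,0]
    - [0,0,0]
  delta_pos:
    - [0,1,0]
    - [0,2,0]
    - [0,2,0]
    - [0,2,0]
  grip: [0.2,0.2,0.2,0.2]

```text
t: 14.1
position: [551.2, 21.6, 88.7]
orientation: [2.252, 2.189, -0.001]
contact_force: [-1.4, -2.3, 6.4]
opening: 0.652
grasp_force: 12.0
```

```bash
python3 - <<'E'
from station import *
from h import *
s=read_state();print(s['contact_force'],s['position'])
sc=camera("scene")
cv2.imwrite("pics/p3.png",cv2.resize(sc[150:250,215:345,::-1],None,fx=6,fy=6,interpolation=2))
E
```

```text
[-1.43997587 -2.25540662  6.41467699] [551.22003959  21.57698471  88.72495327]
```

View pics/p3.png

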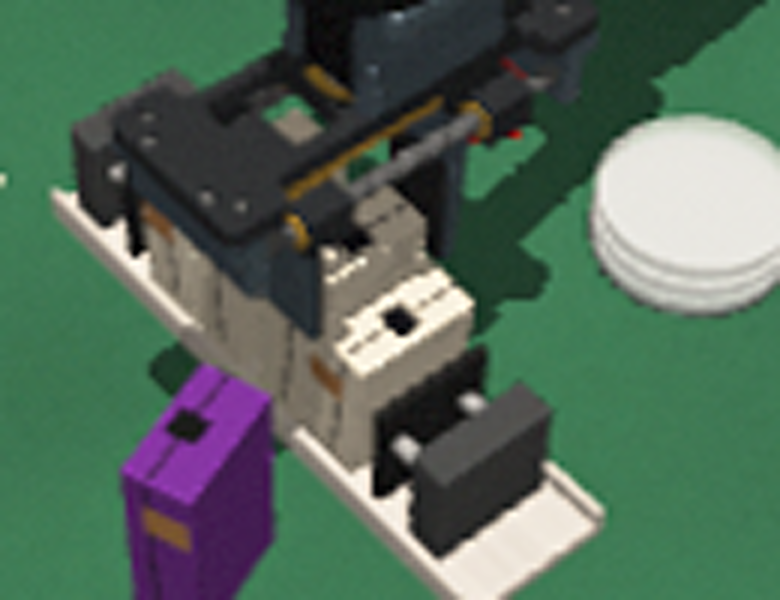

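I need numbers for where the cases really are, so I'll cast the dot pixels onto their heights.

```bash
python3 - <<'E'
from station import *
from h import *
c=calibration("scene")
f=lambda n,x,y,z:print(n,ray(c,(215+(x+.5)/6-.5,150+(y+.5)/6-.5),z).round(1))
f('p2 T1',237,131,108);f('p2 T2',340,226,108);f('p2 Lb',388,310,84)
f('p3 T2',352,237,108);f('p3 Lb',400,320,84)
f('p3 pad+ corner',487,348,56);f('p2 padfrontcorner',375,410,56)
print('labels p3');f('La',157,222,70);f('Lb',325,375,70);f('p2 La',140,200,70);f('p2 Lb',320,372,70)
E
```

```text
p2 T1 [546.4 -57.6 108. ]
p2 T2 [548.8  10.6 108. ]
p2 Lb [550.   41.7  84. ]
p3 T2 [549.1  18.2 108. ]
p3 Lb [549.9  48.8  84. ]
p3 pad+ corner [516.8  67.2  56. ]
p2 padfrontcorner [573.4  60.7  56. ]
labels p3
La [584.  -67.3  70. ]
Lb [584.1  41.9  70. ]
p2 La [581.7 -82.   70. ]
p2 Lb [584.6  39.5  70. ]
```

>>> move_arm:
  turn:
    - [0,0,0]
    - [0,0,0]
    - [0,0,0]
    - [0,0,0]
  delta_pos:
    - [0,1,0]
    - [0,2,0]
    - [0,2,0]
    - [0,2,0]
  grip: [0.2,0.2,0.2,0.2]

```text
t: 14.65
position: [551.2, 23.6, 88.6]
orientation: [2.252, 2.189, -0.001]
contact_force: [-1.4, -2.5, 5.6]
opening: 0.66
grasp_force: 12.0
```

>>> move_arm:
  turn:
    - [0,0,0]
    - [0,0,0]
    - [0,0,0]
    - [0,0,0]
  delta_pos:
    - [0,1,0]
    - [0,2,0]
    - [0,2,0]
    - [0,2,0]
  grip: [0.2,0.2,0.2,0.2]

```text
t: 15.15
position: [551.3, 25.8, 88.6]
orientation: [2.252, 2.189, -0.001]
contact_force: [-1.7, -1.9, 5.3]
opening: 0.658
grasp_force: 12.0
```

>>> move_arm:
  turn:
    - [0,0,0]
    - [0,0,0]
    - [0,0,0]
    - [0,0,0]
    - [0,0,0]
  delta_pos:
    - [0,0,0]
    - [0,0,0]
    - [0,0,0]
    - [0,0,0]
    - [0,0,25]
  grip: [0.7,0.8,0.9,1,1]

```text
t: 15.78
position: [549.8, 26.1, 111.5]
orientation: [-2.251, -2.187, 0.005]
contact_force: [0.7, -0.8, -0.8]
opening: 0.999
grasp_force: 0.0
```

>>> move_arm:
  turn:
    - [0,0,0]
    - [0,0,0]
    - [0,0,0]
    - [0,0,0]
    - [0,0,0]
  delta_pos:
    - [-3,-40,60]
    - [-6,-80,110]
    - [-9,-118,160]
    - [-9,-118,200]
    - [-9,-118,200]
  grip: [1,1,1,1,1]

```text
t: 16.4
position: [544.1, -93.0, 317.4]
orientation: [2.25, 2.182, 0.008]
contact_force: [0.1, 0.4, -0.6]
opening: 1.002
grasp_force: 0.0
```

```bash
python3 - <<'E'
from station import *
from h import *
c=calibration("wrist");s=read_state();im=camera("wrist")
np.save("w3.npy",im);np.save("w3c.npy",c,allow_pickle=True);cv2.imwrite("pics/w3.png",cv2.resize(im[0:200,190:330,::-1],None,fx=3,fy=3,interpolation=2))
print(s['position'],s['t'])
E
```

```text
[544.06820436 -93.04296628 317.35135471] 16.4
```

View pics/w3.png

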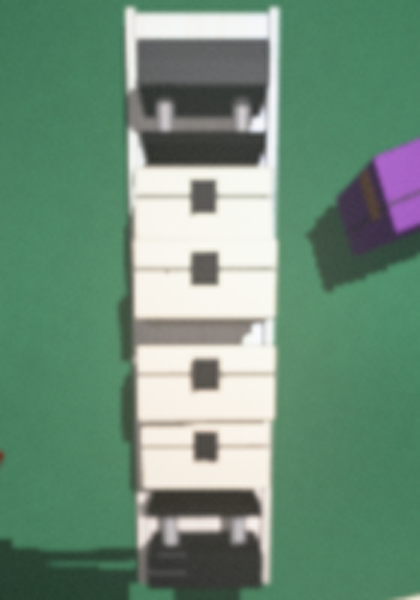

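All four stand upright in the tray, but the gap looks narrower than a case: the tall dots are at crop (205,268) and (204,374).

```bash
python3 - <<'E'
from h import *
c=np.load("w3c.npy",allow_pickle=True).item()
f=lambda n,x,y,z:print(n,ray(c,(190+(x+.5)/3-.5,(y+.5)/3-.5),z).round(1))
for q in[('Lb',204,196,84),('T2',205,268,108),('T1',204,374,108),('La',204,446,84),('pad- edge',203,492,56),('pad+ ',203,133,56),('pad- far',203,513,56),('stop+',203,84,56),('stop-',203,536,56),('T2 edge -y',204,319,108),('T1 edge +y',204,345,108)]:f(*q)
E
```

```text
Lb [551.9  42.1  84. ]
T2 [551.1  10.4 108. ]
T1 [549.4 -32.9 108. ]
La [548.7 -66.5  84. ]
pad- edge [547.7 -93.   56. ]
pad+  [552.7  73.2  56. ]
pad- far [ 547.4 -103.8   56. ]
stop+ [553.3  93.4  56. ]
stop- [ 547.1 -115.9   56. ]
T2 edge -y [550.1 -10.1 108. ]
T1 edge +y [549.8 -20.8 108. ]
```

The high grip let the cases tip instead of slide, and they fell back. The stops' pads sit near y = -93 and +71, so the tall cases should end near -45.5 and +23.5. I'll regrip at mid-height, with the pads biased into the gap, and push again.

>>> move_arm:
  turn:
    - [0,0,0]
    - [0,0,0]
    - [0,0,0]
    - [0,0,0]
    - [0,0,0]
  delta_pos:
    - [3,31,-60]
    - [6,62,-120]
    - [6,62,-170]
    - [6,62,-197]
    - [6,62,-197]
  grip: [1,1,1,1,1]

```text
t: 17.08
position: [545.3, -29.0, 112.4]
orientation: [-2.248, -2.186, 0.009]
contact_force: [-0.3, -0.0, -0.3]
opening: 1.0
grasp_force: 0.0
```

>>> move_arm:
  turn:
    - [0,0,0]
    - [0,0,0]
    - [0,0,0]
    - [0,0,0]
    - [0,0,0]
  delta_pos:
    - [0,0,-15]
    - [0,0,-35]
    - [0,0,-55]
    - [0,0,-75]
    - [0,0,-80]
  grip: [1,1,1,1,1]

```text
t: 17.7
position: [548.0, -29.9, 35.5]
orientation: [-2.253, -2.189, 0.001]
contact_force: [0.0, -0.7, -0.3]
opening: 1.005
grasp_force: 0.0
```

>>> move_arm:
  turn:
    - [0,0,0]
    - [0,0,0]
    - [0,0,0]
    - [0,0,0]
    - [0,0,0]
  delta_pos:
    - [1,0,2]
    - [1,0,2]
    - [1,0,2]
    - [1,0,2]
    - [1,0,2]
  grip: [0.8,0.6,0.4,0.2,0.2]
  grip_force: 20

```text
t: 18.32
position: [549.7, -29.9, 38.5]
orientation: [2.253, 2.188, 0.001]
contact_force: [0.2, -0.0, 4.6]
opening: 0.656
grasp_force: 20.0
```

>>> move_arm:
  turn:
    - [0,0,0]
    - [0,0,0]
    - [0,0,0]
    - [0,0,0]
    - [0,0,0]
  delta_pos:
    - [0,0,0]
    - [0,0,0]
    - [0,-2,0]
    - [0,-4,0]
    - [0,-4,0]
  grip: [0.2,0.2,0.2,0.2,0.2]

```text
t: 18.95
position: [549.8, -33.1, 38.5]
orientation: [-2.254, -2.188, -0.003]
contact_force: [0.3, 3.5, 5.6]
opening: 0.657
grasp_force: 20.0
```

>>> move_arm:
  turn:
    - [0,0,0]
    - [0,0,0]
    - [0,0,0]
    - [0,0,0]
    - [0,0,0]
  delta_pos:
    - [0,-1,0]
    - [0,-2,0]
    - [0,-3,0]
    - [0,-4,0]
    - [0,-4,0]
  grip: [0.2,0.2,0.2,0.2,0.2]

```text
t: 19.58
position: [549.8, -37.0, 38.5]
orientation: [-2.254, -2.188, -0.003]
contact_force: [0.2, 2.4, 6.0]
opening: 0.655
grasp_force: 20.0
```

```bash
python3 - <<'E'
from station import *
s=read_state();print(s['contact_force'],s['position'],s['wrist_torque'])
E
```

```text
[0.17503672 2.42388611 6.00653037] [549.84827489 -36.96169466  38.54654731] [ 0.49785026  0.14989582 -0.05269071]
```

>>> move_arm:
  turn:
    - [0,0,0]
    - [0,0,0]
    - [0,0,0]
    - [0,0,0]
    - [0,0,0]
  delta_pos:
    - [0,-1,0]
    - [0,-2,0]
    - [0,-3,0]
    - [0,-4,0]
    - [0,-4,0]
  grip: [0.2,0.2,0.2,0.2,0.2]

```text
t: 20.2
position: [549.8, -40.9, 38.5]
orientation: [-2.254, -2.188, -0.003]
contact_force: [0.3, 3.5, 5.0]
opening: 0.656
grasp_force: 20.0
```

>>> move_arm:
  turn:
    - [0,0,0]
    - [0,0,0]
    - [0,0,0]
    - [0,0,0]
  delta_pos:
    - [0,-1,0]
    - [0,-2,0]
    - [0,-2,0]
    - [0,-2,0]
  grip: [0.2,0.2,0.2,0.2]

```text
t: 20.7
position: [549.9, -42.9, 38.5]
orientation: [-2.254, -2.188, -0.003]
contact_force: [0.9, 3.6, 5.8]
opening: 0.659
grasp_force: 20.0
```

>>> move_arm:
  turn:
    - [0,0,0]
    - [0,0,0]
    - [0,0,0]
  delta_pos:
    - [0,-1,0]
    - [0,-1,0]
    - [0,-1,0]
  grip: [0.2,0.2,0.2]

```text
t: 21.08
position: [549.9, -43.8, 38.5]
orientation: [-2.254, -2.188, -0.003]
contact_force: [-0.2, 4.0, 5.6]
opening: 0.656
grasp_force: 20.0
```

>>> move_arm:
  turn:
    - [0,0,0]
    - [0,0,0]
    - [0,0,0]
  delta_pos:
    - [0,-1,0]
    - [0,-1,0]
    - [0,-1,0]
  grip: [0.2,0.2,0.2]

```text
t: 21.45
position: [549.8, -44.5, 38.5]
orientation: [-2.254, -2.187, -0.004]
contact_force: [-0.0, 5.0, 6.0]
opening: 0.654
grasp_force: 20.0
```

>>> move_arm:
  turn:
    - [0,0,0]
    - [0,0,0]
    - [0,0,0]
  delta_pos:
    - [0,-1,0]
    - [0,-1,0]
    - [0,-1,0]
  grip: [0.2,0.2,0.2]

```text
t: 21.82
position: [549.8, -45.2, 38.6]
orientation: [-2.254, -2.187, -0.004]
contact_force: [0.1, 5.5, 5.5]
opening: 0.661
grasp_force: 20.0
```

>>> move_arm:
  turn:
    - [0,0,0]
    - [0,0,0]
    - [0,0,0]
  delta_pos:
    - [0,-1,0]
    - [0,-1,0]
    - [0,-1,0]
  grip: [0.2,0.2,0.2]

```text
t: 22.2
position: [549.8, -45.8, 38.5]
orientation: [-2.254, -2.187, -0.005]
contact_force: [0.2, 6.7, 6.4]
opening: 0.655
grasp_force: 20.0
```

>>> move_arm:
  turn:
    - [0,0,0]
    - [0,0,0]
    - [0,0,0]
    - [0,0,0]
    - [0,0,0]
  delta_pos:
    - [0,0,0]
    - [0,0,0]
    - [0,0,0]
    - [0,0,0]
    - [0,0,10]
  grip: [0.7,0.8,0.9,1,1]

```text
t: 22.82
position: [548.6, -47.9, 47.6]
orientation: [-2.253, -2.188, 0.002]
contact_force: [-0.4, -0.3, -0.1]
opening: 1.001
grasp_force: 0.0
```

>>> move_arm:
  turn:
    - [0,0,0]
    - [0,0,0]
    - [0,0,0]
    - [0,0,0]
    - [0,0,0]
  delta_pos:
    - [0,0,0]
    - [0.5,20,0]
    - [1,40,0]
    - [1.5,54,0]
    - [1.5,54,-8]
  grip: [1,1,1,1,1]

```text
t: 23.45
position: [551.3, 7.7, 40.1]
orientation: [2.25, 2.191, 0.002]
contact_force: [0.4, 0.1, 0.4]
opening: 0.997
grasp_force: 0.0
```

>>> move_arm:
  turn:
    - [0,0,0]
    - [0,0,0]
    - [0,0,0]
    - [0,0,0]
    - [0,0,0]
  delta_pos:
    - [0,0,-1]
    - [0,0,-1]
    - [0,0,-1]
    - [0,0,-1]
    - [0,0,-1]
  grip: [0.8,0.6,0.4,0.2,0.2]
  grip_force: 20

```text
t: 24.08
position: [550.9, 5.8, 39.1]
orientation: [2.253, 2.189, 0.0]
contact_force: [0.6, -0.6, -0.0]
opening: 0.659
grasp_force: 20.0
```

>>> move_arm:
  turn:
    - [0,0,0]
    - [0,0,0]
    - [0,0,0]
    - [0,0,0]
    - [0,0,0]
  delta_pos:
    - [0,0,0]
    - [0,0,0]
    - [0,2,0]
    - [0,4,0]
    - [0,4,0]
  grip: [0.2,0.2,0.2,0.2,0.2]

```text
t: 24.7
position: [550.9, 10.4, 39.1]
orientation: [2.253, 2.189, 0.001]
contact_force: [-0.1, -0.2, 2.0]
opening: 0.657
grasp_force: 20.0
```

>>> move_arm:
  turn:
    - [0,0,0]
    - [0,0,0]
    - [0,0,0]
    - [0,0,0]
    - [0,0,0]
  delta_pos:
    - [0,1,0]
    - [0,2,0]
    - [0,3,0]
    - [0,4,0]
    - [0,4,0]
  grip: [0.2,0.2,0.2,0.2,0.2]

```text
t: 25.32
position: [550.9, 14.2, 39.1]
orientation: [2.253, 2.189, 0.001]
contact_force: [-0.0, -1.1, 2.8]
opening: 0.661
grasp_force: 20.0
```

>>> move_arm:
  turn:
    - [0,0,0]
    - [0,0,0]
    - [0,0,0]
    - [0,0,0]
  delta_pos:
    - [0,1,0]
    - [0,2,0]
    - [0,3,0]
    - [0,3,0]
  grip: [0.2,0.2,0.2,0.2]

```text
t: 25.82
position: [550.9, 17.2, 39.1]
orientation: [2.253, 2.189, 0.0]
contact_force: [-0.4, -2.1, 3.2]
opening: 0.656
grasp_force: 20.0
```

>>> move_arm:
  turn:
    - [0,0,0]
    - [0,0,0]
    - [0,0,0]
    - [0,0,0]
  delta_pos:
    - [0,1,0]
    - [0,2,0]
    - [0,2,0]
    - [0,2,0]
  grip: [0.2,0.2,0.2,0.2]

```text
t: 26.32
position: [550.9, 19.0, 39.1]
orientation: [2.253, 2.189, 0.0]
contact_force: [-0.1, -4.8, 5.7]
opening: 0.658
grasp_force: 20.0
```

>>> move_arm:
  turn:
    - [0,0,0]
    - [0,0,0]
    - [0,0,0]
    - [0,0,0]
  delta_pos:
    - [0,1,0]
    - [0,2,0]
    - [0,2,0]
    - [0,2,0]
  grip: [0.2,0.2,0.2,0.2]

```text
t: 26.82
position: [551.0, 20.5, 39.1]
orientation: [2.252, 2.189, -0.001]
contact_force: [-0.1, -5.2, 4.5]
opening: 0.659
grasp_force: 20.0
```

>>> move_arm:
  turn:
    - [0,0,0]
    - [0,0,0]
    - [0,0,0]
  delta_pos:
    - [0,1,0]
    - [0,1.5,0]
    - [0,1.5,0]
  grip: [0.2,0.2,0.2]

```text
t: 27.2
position: [551.0, 21.5, 39.1]
orientation: [2.251, 2.189, -0.002]
contact_force: [0.7, -8.5, 4.9]
opening: 0.661
grasp_force: 20.0
```

>>> move_arm:
  turn:
    - [0,0,0]
    - [0,0,0]
    - [0,0,0]
    - [0,0,0]
    - [0,0,0]
  delta_pos:
    - [0,0,0]
    - [0,0,0]
    - [0,0,0]
    - [0,0,0]
    - [0,0,20]
  grip: [0.7,0.8,0.9,1,1]

```text
t: 27.82
position: [549.4, 22.9, 57.7]
orientation: [-2.251, -2.187, 0.004]
contact_force: [0.1, -0.2, 0.7]
opening: 0.999
grasp_force: 0.0
```

>>> move_arm:
  turn:
    - [0,0,0]
    - [0,0,0]
    - [0,0,0]
    - [0,0,0]
    - [0,0,0]
  delta_pos:
    - [0,0,60]
    - [-3,-30,110]
    - [-6,-70,160]
    - [-8,-113,210]
    - [-8,-113,255]
  grip: [1,1,1,1,1]

```text
t: 28.45
position: [542.2, -92.3, 315.4]
orientation: [2.257, 2.185, -0.0]
contact_force: [-0.4, 0.6, -0.0]
opening: 1.003
grasp_force: 0.0
```

>>> move_arm:
  turn:
    - [0,0,0]
    - [0,0,0]
  delta_pos:
    - [0,0,0]
    - [0,0,0]
  grip: [1,1]

```text
t: 28.7
position: [542.3, -90.0, 313.0]
orientation: [-2.252, -2.188, 0.001]
contact_force: [-0.2, -1.0, -0.6]
opening: 1.001
grasp_force: 0.0
```

```bash
python3 - <<'E'
from station import *
from h import *
c=calibration("wrist");s=read_state();im=camera("wrist")
np.save("w4.npy",im);np.save("w4c.npy",c,allow_pickle=True)
print(s['position'],s['t'])
m=cv2.inRange(im,(30,30,30),(115,110,105))
# dark dots: small squarish components on the row
n,l,st,ce=cv2.connectedComponentsWithStats(m[40:180,235:285])
for i in range(1,n):
    x,y,w,h,a=st[i]
    if 4<=w<=13 and 5<=h<=14 and a>30:
        p=ce[i]+[235,40];print(p.round(1),w,h,a,ray(c,p,108).round(1),ray(c,p,84).round(1))
col=im[:,252].astype(int).sum(1)//3
print([ (r,int(col[r])) for r in range(40,180)])
E
```

```text
[542.31131159 -89.98556739 313.04907113] 28.7
[259.9  57.6] 8 10 70 [550.3  49.5 108. ] [550.6  53.8  84. ]
[261.   81.9] 7 10 64 [550.9  21.7 108. ] [551.2  24.3  84. ]
[261.6 138.6] 8 8 63 [549.9 -47.4 108. ] [550.2 -49.2  84. ]
[261.2 160.5] 8 8 55 [548.7 -76.  108. ] [548.9 -79.7  84. ]
[(40, 85), (41, 111), (42, 129), (43, 131), (44, 119), (45, 95), (46, 106), (47, 177), (48, 230), (49, 242), (50, 244), (51, 244), (52, 244), (53, 245), (54, 244), (55, 241), (56, 224), (57, 194), (58, 218), (59, 241), (60, 244), (61, 244), (62, 244), (63, 244), (64, 244), (65, 244), (66, 244), (67, 244), (68, 244), (69, 244), (70, 244), (71, 244), (72, 244), (73, 245), (74, 245), (75, 245), (76, 245), (77, 244), (78, 245), (79, 243), (80, 231), (81, 201), (82, 217), (83, 240), (84, 244), (85, 245), (86, 244), (87, 244), (88, 244), (89, 244), (90, 243), (91, 244), (92, 244), (93, 244), (94, 244), (95, 243), (96, 243), (97, 238), (98, 206), (99, 135), (100, 109), (101, 108), (102, 122), (103, 134), (104, 136), (105, 136), (106, 137), (107, 135), (108, 137), (109, 136), (110, 137), (111, 136), (112, 136), (113, 157), (114, 216), (115, 242), (116, 247), (117, 248), (118, 248), (119, 247), (120, 247), (121, 247), (122, 247), (123, 247), (124, 247), (125, 244), (126, 226), (127, 175), (128, 158), (129, 209), (130, 237), (131, 242), (132, 242), (133, 242), (134, 242), (135, 242), (136, 241), (137, 236), (138, 213), (139, 212), (140, 235), (141, 239), (142, 239), (143, 240), (144, 239), (145, 240), (146, 239), (147, 239), (148, 239), (149, 239), (150, 238), (151, 237), (152, 234), (153, 224), (154, 226), (155, 236), (156, 239), (157, 238), (158, 236), (159, 221), (160, 190), (161, 205), (162, 232), (163, 236), (164, 236), (165, 236), (166, 236), (167, 236), (168, 236), (169, 236), (170, 235), (171, 234), (172, 235), (173, 230), (174, 191), (175, 143), (176, 164), (177, 191), (178, 189), (179, 164)]
```

The row is properly parted: the tall cases are at 21.7 and -47.4, giving a 37 mm gap with its middle at y ≈ -12.8, all upright. Now I'll fetch the new case at (505.5,301), yaw about -0.225.

>>> move_arm:
  turn:
    - [0,0,0]
    - [0,0,-0.05]
    - [0,0,-0.1]
    - [0,0,-0.15]
    - [0,0,-0.195]
  delta_pos:
    - [-6,60,0]
    - [-12,120,0]
    - [-18,180,0]
    - [-24,240,0]
    - [-30,300,0]
  grip: [1,1,1,1,1]

```text
t: 29.38
position: [511.5, 211.8, 312.1]
orientation: [-2.456, -1.958, 0.005]
contact_force: [0.6, -0.2, 0.5]
opening: 0.999
grasp_force: 0.0
```

>>> move_arm:
  turn:
    - [0,0,0]
    - [0,0,0]
    - [0,0,0]
    - [0,0,0]
    - [0,0,0]
  delta_pos:
    - [-4,45,-30]
    - [-7,91,-80]
    - [-7,91,-130]
    - [-7,91,-170]
    - [-7,91,-170]
  grip: [1,1,1,1,1]

```text
t: 30.0
position: [502.4, 299.5, 139.3]
orientation: [-2.453, -1.959, 0.017]
contact_force: [0.2, -0.2, 1.1]
opening: 0.999
grasp_force: 0.0
```

```bash
python3 - <<'E'
from station import *
import numpy as np
from scipy.spatial.transform import Rotation as R
s=read_state();M=R.from_rotvec(s['orientation']).as_matrix();print(s['position'],np.arctan2(M[1,1],M[0,1]),M[:,2],s['t'])
E
```

```text
[502.4407995  299.49994816 139.2702317 ] -0.22294867159957565 [-0.00958703 -0.00545489 -0.99993916] 30.0
```

>>> move_arm:
  turn:
    - [0,0,0]
    - [0,0,0]
    - [0,0,0]
    - [0,0,0]
    - [0,0,0]
  delta_pos:
    - [0,0,0]
    - [0,0,-30]
    - [0,0,-60]
    - [0,0,-90]
    - [0,0,-99]
  grip: [1,1,1,1,1]

```text
t: 30.62
position: [506.2, 300.7, 45.3]
orientation: [2.456, 1.959, 0.001]
contact_force: [-0.1, 1.4, -0.5]
opening: 0.999
grasp_force: 0.0
```

>>> move_arm:
  turn:
    - [0,0,0]
    - [0,0,0]
    - [0,0,0]
    - [0,0,0]
    - [0,0,0]
  delta_pos:
    - [0,0,0]
    - [0,0,0]
    - [0,0,0]
    - [0,0,0]
    - [0,0,0]
  grip: [1,0.7,0.5,0.3,0.2]
  grip_force: 20

```text
t: 31.25
position: [505.9, 300.8, 45.4]
orientation: [2.456, 1.959, 0.001]
contact_force: [-0.5, 0.3, 1.9]
opening: 0.661
grasp_force: 20.0
```

>>> move_arm:
  turn:
    - [0,0,0]
    - [0,0,0]
    - [0,0,0]
  delta_pos:
    - [0,0,0]
    - [0,0,0]
    - [0,0,0]
  grip: [0.2,0.2,0.2]

```text
t: 31.62
position: [506.0, 300.8, 45.4]
orientation: [2.456, 1.959, 0.001]
contact_force: [-0.4, -0.3, 5.1]
opening: 0.658
grasp_force: 20.0
```

>>> move_arm:
  turn:
    - [0,0,0]
    - [0,0,0]
    - [0,0,0.05]
    - [0,0,0.1]
    - [0,0,0.15]
  delta_pos:
    - [0,0,20]
    - [0,0,60]
    - [0,0,105]
    - [2,-30,145]
    - [5,-70,155]
  grip: [0.2,0.2,0.2,0.2,0.2]

```text
t: 32.25
position: [512.1, 231.0, 202.3]
orientation: [2.297, 2.14, 0.008]
contact_force: [-0.3, -0.0, -2.1]
opening: 0.662
grasp_force: 20.0
```

>>> move_arm:
  turn:
    - [0,0,0.045]
    - [0,0,0.045]
    - [0,0,0.045]
    - [0,0,0.045]
    - [0,0,0.045]
  delta_pos:
    - [8,-50,0]
    - [16,-100,0]
    - [24,-150,0]
    - [32,-200,0]
    - [40,-243,0]
  grip: [0.2,0.2,0.2,0.2,0.2]

```text
t: 32.88
position: [550.6, -14.3, 199.2]
orientation: [-2.254, -2.188, 0.001]
contact_force: [0.2, 0.3, -1.0]
opening: 0.658
grasp_force: 20.0
```

>>> move_arm:
  turn:
    - [0,0,0]
    - [0,0,0]
    - [0,0,0]
    - [0,0,0]
  delta_pos:
    - [0,0,0]
    - [0,0,-20]
    - [0,0,-30]
    - [0,0,-30]
  grip: [0.2,0.2,0.2,0.2]

```text
t: 33.38
position: [550.1, -11.6, 168.9]
orientation: [-2.251, -2.189, 0.002]
contact_force: [-1.0, -0.3, -0.7]
opening: 0.655
grasp_force: 20.0
```

```bash
python3 - <<'E'
from station import *
from h import *
s=read_state();M=R.from_rotvec(s['orientation']).as_matrix();print(s['position'],np.arctan2(M[1,1],M[0,1]),M[:,2],s['t'],s['opening'],s['contact_force'])
sc=camera("scene");c=calibration("scene");np.save("s5.npy",sc)
w=camera("wrist")
cv2.imwrite("pics/p5.png",np.hstack([cv2.resize(sc[110:250,215:345,::-1],(520,560),interpolation=2),cv2.resize(w[120:384,180:340,::-1],(270,560))]))
E
```

```text
[550.07402888 -11.62165429 168.94651039] -0.02805819857958982 [-2.39491642e-03  2.32825360e-04 -9.99997105e-01] 33.375 0.6549944277667122 [-1.03517754 -0.30044384 -0.65317196]
```

View pics/p5.png

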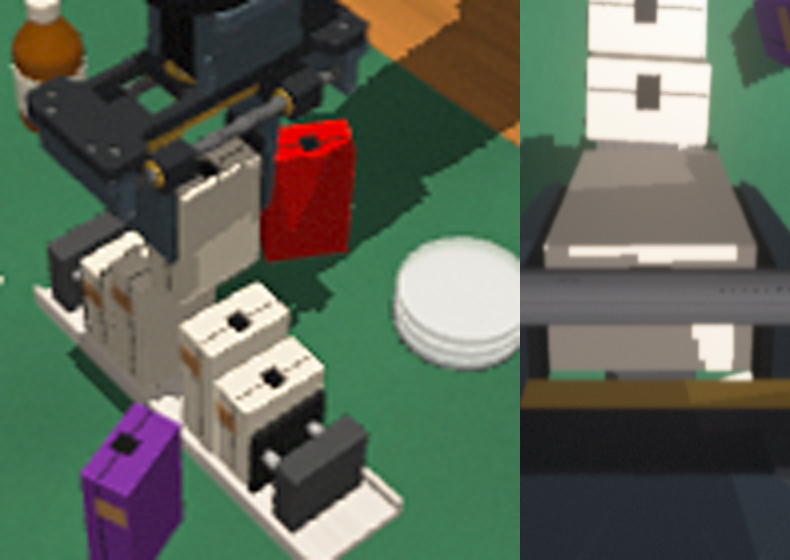

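The case hangs upright over the gap. The wrist crop shows its top +y edge at crop row ~243 and its foot edge at ~150. I'll check its in-hand offset from these rows.

```bash
python3 - <<'E'
from station import *
from h import *
c=calibration("wrist")
f=lambda x,y,z:ray(c,(180+x*160/270,120+y*264/560),z).round(1)
print('top edge +y',f(640,243,213.5),f(640,247,213.5),'foot edge',f(645,150,126),'T2 dot',f(648,91,108),'T2 edge',f(648,140,108))
print('top x edges',f(553,245,213.5),f(752,245,213.5))
E
```

```text
top edge +y [6.974e+02 5.000e-01 2.135e+02] [ 6.976e+02 -4.000e-01  2.135e+02] foot edge [789.7  -3.4 126. ] T2 dot [805.1  15.1 108. ] T2 edge [810.   -4.6 108. ]
top x edges [672.7   0.8 213.5] [729.4  -0.8 213.5]
```

```bash
python3 - <<'E'
from station import *
from h import *
c=calibration("wrist")
f=lambda x,y,z:ray(c,(180+(x-520)*160/270,120+y*264/560),z).round(1)
print('top edge +y',f(640,243,213.5),f(640,247,213.5),'foot edge',f(645,150,126),'T2 dot',f(648,91,108),'T2 edge',f(648,140,108))
print('top x edges',f(553,245,213.5),f(752,245,213.5))
E
```

```text
top edge +y [549.4   4.7 213.5] [549.3   3.7 213.5] foot edge [550.    3.4 126. ] T2 dot [551.8  22.2 108. ] T2 edge [551.3   2.7 108. ]
top x edges [524.6   4.9 213.5] [581.3   3.3 213.5]
```

>>> move_arm:
  turn:
    - [0,0,0]
    - [0,0,0]
    - [0,0,0]
    - [0,0,0]
    - [0,0,0]
  delta_pos:
    - [0.5,-1,0]
    - [0.5,-1,-8]
    - [0.5,-1,-16]
    - [0.5,-1,-22]
    - [0.5,-1,-28]
  grip: [0.2,0.2,0.2,0.2,0.2]

```text
t: 34.1
position: [551.2, -13.5, 141.4]
orientation: [-2.253, -2.189, 0.0]
contact_force: [1.1, -1.2, -0.6]
opening: 0.655
grasp_force: 20.0
```

>>> move_arm:
  turn:
    - [0,0,0]
    - [0,0,0]
    - [0,0,0]
    - [0,0,0]
    - [0,0,0]
  delta_pos:
    - [0,0,-4]
    - [0,0,-8]
    - [0,0,-12]
    - [0,0,-16]
    - [0,0,-20]
  grip: [0.2,0.2,0.2,0.2,0.2]

```text
t: 34.72
position: [551.4, -13.4, 121.7]
orientation: [2.253, 2.189, 0.0]
contact_force: [0.8, -0.8, -0.7]
opening: 0.659
grasp_force: 20.0
```

No contact with the foot 30 mm into the gap, so I'll go on down.

>>> move_arm:
  turn:
    - [0,0,0]
    - [0,0,0]
    - [0,0,0]
    - [0,0,0]
    - [0,0,0]
  delta_pos:
    - [0,0.5,-5]
    - [0,0.5,-10]
    - [0,0.5,-15]
    - [0,0.5,-20]
    - [0,0.5,-25]
  grip: [0.2,0.2,0.2,0.2,0.2]

```text
t: 35.35
position: [551.3, -12.9, 96.7]
orientation: [2.253, 2.189, -0.0]
contact_force: [-0.3, -2.0, -1.0]
opening: 0.658
grasp_force: 20.0
```

>>> move_arm:
  turn:
    - [0,0,0]
    - [0,0,0]
    - [0,0,0]
    - [0,0,0]
    - [0,0,0]
  delta_pos:
    - [0,0,-5]
    - [0,0,-10]
    - [0,0,-15]
    - [0,0,-20]
    - [0,0,-25]
  grip: [0.2,0.2,0.2,0.2,0.2]

```text
t: 35.98
position: [551.3, -12.9, 71.6]
orientation: [2.253, 2.189, 0.0]
contact_force: [-0.4, -1.3, 0.2]
opening: 0.66
grasp_force: 20.0
```

>>> move_arm:
  turn:
    - [0,0,0]
    - [0,0,0]
    - [0,0,0]
    - [0,0,0]
    - [0,0,0]
  delta_pos:
    - [0,0,-3]
    - [0,0,-6]
    - [0,0,-9]
    - [0,0,-12]
    - [0,0,-14]
  grip: [0.2,0.2,0.2,0.2,0.2]

```text
t: 36.6
position: [551.3, -12.8, 57.8]
orientation: [-2.253, -2.189, -0.0]
contact_force: [-0.5, -2.1, 1.2]
opening: 0.659
grasp_force: 20.0
```

Foot should be about 4 mm above the floor. Final approach in 1 mm steps.

>>> move_arm:
  turn:
    - [0,0,0]
    - [0,0,0]
    - [0,0,0]
    - [0,0,0]
  delta_pos:
    - [0,0,-1]
    - [0,0,-2]
    - [0,0,-3]
    - [0,0,-3]
  grip: [0.2,0.2,0.2,0.2]

```text
t: 37.1
position: [551.3, -12.8, 54.8]
orientation: [-2.253, -2.189, -0.0]
contact_force: [-0.2, -2.5, 0.0]
opening: 0.655
grasp_force: 20.0
```

>>> move_arm:
  turn:
    - [0,0,0]
    - [0,0,0]
    - [0,0,0]
  delta_pos:
    - [0,0,-1]
    - [0,0,-1]
    - [0,0,-1]
  grip: [0.2,0.2,0.2]

```text
t: 37.48
position: [551.3, -12.8, 53.9]
orientation: [-2.253, -2.189, -0.0]
contact_force: [0.7, -1.4, -1.4]
opening: 0.655
grasp_force: 20.0
```

>>> move_arm:
  turn:
    - [0,0,0]
    - [0,0,0]
    - [0,0,0]
  delta_pos:
    - [0,0,-0.5]
    - [0,0,-1]
    - [0,0,-1]
  grip: [0.2,0.2,0.2]

```text
t: 37.85
position: [551.3, -12.8, 53.4]
orientation: [2.253, 2.189, 0.0]
contact_force: [-1.6, -0.6, 4.6]
opening: 0.658
grasp_force: 20.0
```

>>> move_arm:
  turn:
    - [0,0,0]
    - [0,0,0]
    - [0,0,0]
  delta_pos:
    - [0,0,-0.5]
    - [0,0,-0.5]
    - [0,0,-0.5]
  grip: [0.2,0.2,0.2]

```text
t: 38.22
position: [551.3, -12.8, 53.4]
orientation: [2.253, 2.189, 0.001]
contact_force: [-1.3, -1.7, 8.8]
opening: 0.659
grasp_force: 20.0
```

It stands on the floor: the force is rising with z constant at the expected 53.4. Releasing and withdrawing.

>>> move_arm:
  turn:
    - [0,0,0]
    - [0,0,0]
    - [0,0,0]
    - [0,0,0]
    - [0,0,0]
  delta_pos:
    - [0,0,0.5]
    - [0,0,0.5]
    - [0,0,0.5]
    - [0,0,0.5]
    - [0,0,10]
  grip: [0.7,0.8,0.9,1,1]

```text
t: 38.85
position: [550.7, -12.8, 62.1]
orientation: [-2.252, -2.188, 0.002]
contact_force: [-0.0, 0.1, -0.4]
opening: 0.997
grasp_force: 0.0
```

>>> move_arm:
  turn:
    - [0,0,0]
    - [0,0,0]
    - [0,0,0]
    - [0,0,0]
    - [0,0,0]
  delta_pos:
    - [0,0,30]
    - [0,0,75]
    - [-3,-25,130]
    - [-6,-52,190]
    - [-9,-80,248]
  grip: [1,1,1,1,1]

```text
t: 39.48
position: [542.1, -91.1, 308.5]
orientation: [2.252, 2.188, 0.002]
contact_force: [0.7, 0.5, 0.3]
opening: 0.999
grasp_force: 0.0
```

>>> move_arm:
  turn:
    - [0,0,0]
    - [0,0,0]
    - [0,0,0]
  delta_pos:
    - [0,0,0]
    - [0,0,0]
    - [0,0,0]
  grip: [1,1,1]

```text
t: 39.85
position: [541.8, -89.9, 304.0]
orientation: [-2.251, -2.188, 0.003]
contact_force: [0.3, 0.4, -0.3]
opening: 0.997
grasp_force: 0.0
```

```bash
python3 - <<'E'
from station import *
from h import *
c=calibration("wrist");s=read_state();im=camera("wrist")
print(s['position'],s['t'])
m=cv2.inRange(im,(30,30,30),(115,110,105))
n,l,st,ce=cv2.connectedComponentsWithStats(m[40:185,235:285])
for i in range(1,n):
    x,y,w,h,a=st[i]
    if 4<=w<=13 and 5<=h<=14 and a>30:
        p=ce[i]+[235,40];print(p.round(1),[ray(c,p,z).round(1)[:2] for z in(84,98,108)])
m=cv2.inRange(im,(185,185,170),(255,255,255))[:,225:300]
for r in range(45,180,6):
    k=np.where(m[r])[0]
    if len(k):print(r,[ray(c,(225+k[0],r),98)[0].round(),ray(c,(225+k[-1],r),98)[0].round()],end=' ')
E
```

```text
[541.78495929 -89.87648098 304.015549  ] 39.85
[260.9  55. ] [array([550.8,  55.2]), array([550.6,  52.6]), array([550.5,  50.7])]
[262.5  79.9] [array([552.2,  25.9]), array([551.9,  24.3]), array([551.7,  23.2])]
[262.9 108. ] [array([551.9,  -8.8]), array([551.6,  -9.1]), array([551.4,  -9.4])]
[262.3 139.1] [array([550.1, -49.1]), array([549.9, -48. ]), array([549.8, -47.2])]
[262.  161.5] [array([549. , -79.6]), array([548.9, -77.4]), array([548.8, -75.8])]
45 [np.float64(522.0), np.float64(581.0)] 51 [np.float64(522.0), np.float64(581.0)] 57 [np.float64(522.0), np.float64(581.0)] 63 [np.float64(522.0), np.float64(581.0)] 69 [np.float64(522.0), np.float64(581.0)] 75 [np.float64(522.0), np.float64(582.0)] 81 [np.float64(522.0), np.float64(581.0)] 87 [np.float64(521.0), np.float64(582.0)] 93 [np.float64(521.0), np.float64(582.0)] 99 [np.float64(523.0), np.float64(582.0)] 105 [np.float64(522.0), np.float64(582.0)] 111 [np.float64(522.0), np.float64(581.0)] 117 [np.float64(522.0), np.float64(581.0)] 123 [np.float64(522.0), np.float64(581.0)] 129 [np.float64(576.0), np.float64(580.0)] 135 [np.float64(520.0), np.float64(581.0)] 141 [np.float64(521.0), np.float64(581.0)] 147 [np.float64(520.0), np.float64(579.0)] 153 [np.float64(520.0), np.float64(579.0)] 159 [np.float64(521.0), np.float64(578.0)] 165 [np.float64(521.0), np.float64(578.0)] 171 [np.float64(520.0), np.float64(578.0)] 177 [np.float64(517.0), np.float64(577.0)]
```

The five tops read y = 51, 23, -9, -47 and -78, so the new case is 32 and 38 mm from its neighbours. To rule out a lean, I'll check the seams on the +x faces in the scene view at several heights.

>>> move_arm:
  turn:
    - [0,0,0]
    - [0,0,0]
    - [0,0,0]
    - [0,0,0]
    - [0,0,0]
  delta_pos:
    - [-30,-30,20]
    - [-60,-60,40]
    - [-90,-90,60]
    - [-120,-120,60]
    - [-150,-150,60]
  grip: [1,1,1,1,1]

```text
t: 40.52
position: [391.6, -240.9, 364.9]
orientation: [-2.251, -2.189, 0.001]
contact_force: [-0.0, -0.7, 0.2]
opening: 0.999
grasp_force: 0.0
```

```bash
python3 - <<'E'
from station import *
from h import *
c=calibration("scene");im=camera("scene");np.save("s6.npy",im);g=cv2.cvtColor(im,cv2.COLOR_RGB2GRAY).astype(np.float32)
ys=np.arange(44,-60,-1.)
for z in(100,92,84,76,68,60,52,44,36,28,20):
    P=np.array([[582+0.028*(y+12),y,z] for y in ys]);u=proj(c,P).astype(np.float32)
    v=cv2.remap(g,u[None,:,0],u[None,:,1],cv2.INTER_CUBIC)[0]
    print(z,' '.join(f"{int(a)}" for a in v[::2]))
m=cv2.inRange(im,(15,15,15),(70,70,70))
n,l,st,ce=cv2.connectedComponentsWithStats(m[160:245,215:345])
for i in range(1,n):
    if 6<st[i,4]<40:
        p=ce[i]+[215,160];print(p.round(1),st[i,4],[ray(c,p,z).round(1)[:2] for z in(84,98,108)])
E
```

```text
100 181 138 136 137 135 134 137 128 109 93 104 121 130 132 130 125 126 131 135 136 157 175 182 184 176 161 156 165 172 163 156 157 153 154 151 160 152 146 142 139 133 133 129 117 109 112 117 122 127 122 122 112
92 191 186 160 131 130 132 137 128 111 92 82 77 86 87 87 81 84 89 106 120 129 131 131 125 115 110 110 112 120 127 131 129 128 125 128 129 135 137 139 138 135 133 124 110 97 88 82 81 87 85 82 81
84 130 133 135 136 133 134 135 126 106 95 88 84 84 88 88 90 87 91 94 109 124 132 134 130 121 111 99 89 90 99 104 104 99 103 109 124 134 139 139 139 136 133 126 109 99 89 81 80 81 85 83 89
76 116 126 137 139 137 134 138 126 99 92 107 122 128 132 131 132 129 133 134 136 133 135 135 128 119 103 89 79 78 74 75 75 74 76 85 104 121 133 132 133 135 129 119 108 106 110 118 127 125 129 126 128
68 89 104 119 133 135 134 137 125 103 94 105 119 129 134 131 130 131 131 131 133 133 135 137 121 101 104 119 117 118 116 119 119 119 117 113 120 124 131 131 133 135 127 117 111 109 102 108 122 128 132 133 132
60 114 121 126 135 135 134 136 127 101 90 104 119 129 134 133 132 129 131 132 133 133 134 136 122 
[... 893 characters left out ...]
3 140 137 133 135 129 108 98 107 119 122 129 129 129 129
20 175 177 157 145 142 139 136 137 135 135 130 132 124 133 128 134 143 135 110 115 128 130 136 134 135 123 106 113 125 128 139 130 138 128 148 174 177 153 150 143 143 139 136 139 127 124 120 133 133 144 138 142
[255.9 174.2] 9 [array([535.1, -64.9]), array([543.3, -54.6]), array([549.1, -47.2])]
[265.6 184.9] 7 [array([540.2, -20.6]), array([548.3, -11.1]), array([554.1,  -4.4])]
[274.5 190.3] 11 [array([535.3,   7.6]), array([543.5,  16.6]), array([549.4,  22.9])]
[283.4 204.1] 10 [array([548.4,  54.9]), array([556.4,  63. ]), array([562. ,  68.8])]
[245.8 220.6] 24 [array([648.4,  33.9]), array([654.5,  42.3]), array([658.8,  48.4])]
```

The seams run parallel at all heights, 32 mm from tall b, so the case stands upright and touching its neighbour. Handing in.

```bash
python3 -c "
from station import *
print(job_done())"
```

```text
the job is handed in; nothing more can be done
None
```

The slide case now stands upright on the tray floor between the two tall cases, about 32 mm and 38 mm from them centre to centre, and the job was handed in at about 41 s with no verdict shown; on the first try, gripping too high tipped the tall cases (estimated 0.24 rad for one) and they fell back upright when released.

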